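Trip the pallet conveyor's large proximity sensor and confirm the check

TASK

Check the large round proximity sensor of the pallet conveyor: hold the tip of the gripper straight above the middle of its face, about a centimetre off, for two seconds, without touching it, any other sensor or the conveyor. Then press the flat push button on the operator box fully in to confirm the check and let it come out again. Do not trip the other two sensors, do not press the mushroom button, and leave the pallet, workpiece, canister and screwdriver where they are.

Things in the scene. Friction and masses are not known exactly. Their poses are not given: they have to be found in the camera images.
- conveyor: twin-belt pallet conveyor fixed on the bench, 640 mm long along its own y, 182 mm wide across (x); origin on the bench at its centre. Belt tops 110 mm, outer guide strips 120 mm above the bench; the sensors stand in the 110 mm gap between the rails. Stop blade (top 120 mm, 24 mm wide) between the belts at y = +257 mm; motor on the far side, x = 118 mm, y = -320 to -140 mm, top 133 mm
- big_face (a point): centre of the face, looking up, of the LARGE round sensor (the one to check): threaded steel barrel 30 mm across, black face 28 mm across, on a cross bracket between the belts. The face is 104 mm above the bench, 6 mm below the belt tops. z up, y along the belts. The three sensors stand about 120 mm apart on the conveyor's centre line, in any order
- small_face (a point): centre of the face of the SMALL round sensor: the same kind of barrel but 18 mm in diameter, face at the same height. Not to be tripped: it trips if the space between the fingers comes within 20 mm sideways of its centre with the fingertips lower than about 25 mm above its face
- block_face (a point): centre of the face of the square BLOCK sensor, 40 x 40 mm, face at the same height. Not to be tripped (as for the small sensor)
- operator_box: grey box 80 x 172 mm with a white top panel 95 mm above the bench, fixed to the near rail of the conveyor; origin on the bench below its centre, x across the conveyor, y along it. Along its top: flat push button at y = -55 mm, a small pilot lamp (9 mm tall) in the middle, mushroom button at y = +55 mm. It is clamped anywhere along the rail
- confirm_top (a point): centre of the top of the flat black push button (27 mm in diameter, 10 mm proud of the box's panel, in a steel bezel 35 mm in diameter and 3 mm high)
- confirm (a joint): travel of the flat push button: 0 out, 0.005 m fully in (downward). A spring returns it: about 1.5 N to start, 5 N fully in
- mushroom_top (a point): centre of the top of the mushroom-head emergency stop, 40 mm in diameter, 34 mm above the box's panel. Leave alone
- mushroom (a joint): travel of the mushroom button, 0 out, 0.006 m in. Leave alone
- pallet: loose grey pallet plate 160 x 110 x 12 mm lying across both belts near the conveyor's motor end, with 6 mm steel corner blocks on top; origin under its centre. Leave alone
- workpiece: loose turned aluminium piece, 40 mm in diameter and 45 mm tall with a narrower neck, standing on the pallet; origin under its centre. Leave alone
- canister: loose black canister with a grey cap, 37 mm in diameter and 56 mm tall, standing on the bench on the robot's side of the conveyor; origin under its centre. Leave alone
- screwdriver: loose screwdriver lying on the bench on the far side of the conveyor. Leave alone

How it is judged:
On the way, in this order (a step that is already met when the one before it is completed fails the run):
1. the fingertips are held just above the middle of the large sensor's face, touching nothing, for about two seconds (horizontal distance between the grasp point and big_face below 0.014 m and z of the grasp point in the frame of big_face between 0.02 and 0.042 m and contact force between the fingers and anything else below 0.3 N), for 1.8 s.
2. the flat push button is pressed in (value of joint confirm above 0.004 m), for 0.05 s.
At the end, for the whole second after the job is handed in: after the dwell (grasp point within 14 mm sideways of the large sensor's centre, 20 to 42 mm above its face, for 1.8 s) and the press past 4 mm: the flat button is out again (under 1 mm), the mushroom is out, every loose thing is at rest within 10 mm of where it began (value of joint each of confirm, mushroom below 0.001 m and distance of each of pallet, workpiece, canister, screwdriver from where it was at the start of the episode below 0.01 m and linear speed of each of pallet, workpiece, canister, screwdriver below 0.02 m/s); the robot touches nothing.
It fails at once if a sensor or its bracket is touched (contact force between any of the fingers, the arm and big_sensor above 0.5 N or contact force between any of the fingers, the arm and small_sensor above 0.5 N or contact force between any of the fingers, the arm and block_sensor above 0.5 N).
It fails at once if the conveyor is touched (contact force between any of the fingers, the arm and conveyor above 1 N).
It fails at once if one of the other two sensors is tripped ((horizontal distance between the grasp point and small_face below 0.02 m and z of the grasp point in the frame of small_face between -0.1 and 0.044 m) or (horizontal distance between the grasp point and block_face below 0.02 m and z of the grasp point in the frame of block_face between -0.1 and 0.044 m)).
It fails at once if the mushroom button is pressed (value of joint mushroom above 0.002 m).
It fails at once if a loose thing is moved or lifted (distance of any of pallet, workpiece, canister, screwdriver from where it was at the start of the episode above 0.015 m).
It also fails if it takes over 40 s, if anything falls off the work surface, if the arm or the gripper's body presses on something with over 40 N, if the wrist force passes 120 N, or if a joint passes its speed limit or range.

ROBOT

A 7-joint arm with a two-finger parallel gripper is mounted at the origin on the work surface. World frame = base frame: x ahead of the robot, y to its left, z up, the work surface at z = 0. Lengths are in m, angles in rad, forces in N, time in s.
With the tool pointing down it reaches from about 0.4 to 0.85 m from the base axis. Payload 4.5 kg.
Tool frame: the origin (TCP) lies between the finger pads; the fingertips stand 25 mm ahead of it and the grasp point (between the pads) lies 6 mm ahead of it (r.tips_ahead is the distance from the TCP to the fingertips, in m); z points along the fingers, y is the direction in which the jaws open and shut (so a half turn about z gives the same grasp; the last joint's range is limited). The gripper opens to 88 mm and grips with 3 to 60 N. Pads are 18 mm wide; open, the fingers measure 123 mm over their backs; the gripper's body (75 mm by 187 mm) begins 45 mm behind the grasp point.
Start: joints at [1.187, 0.689, -0.195, 1.565, 0.157, 0.902, -0.215], TCP at [0.254, -0.571, 0.264] pointing down, gripper open.
Joint ranges: [-3.01, 3.01], [-0.46, 2.08], [-1.47, 1.51], [0.13, 2.56], [-1, 4.14], [0.04, 2.09], [-2.66, 2.66]. Speed limits (rad/s): [2.57, 2.57, 3.14, 3.14, 3.14, 3.14, 3.14].

INTERFACE

Orientations are given as a unit quaternion [x, y, z, w].
In Python, from plant import r, imaging gives the robot as it stands.
- The arm moves only by the tool send_rows, never from a script. Its argument "moves" is one flat list of numbers, 6 for each row, row after row: the shift along the tool's x, y, z in m, then the turn, a rotation vector about the tool's x, y, z in degrees. A call has exactly 5 rows; each row is the pose to reach, as a shift and turn from the pose measured when the call began, along the tool's axes at that moment; what a row does not reach only later rows make up. A row lasts 1/12 s, in which the tool goes at most 41.7 mm and 7.16 degrees, less where a joint would pass 70% of its speed; a pose out of reach is approached as far as the arm can. A call with a gripper value outside its range is refused whole. "claw" is the closure, from -1 (fully open) to 1 (shut), so that 0 is half open, set as the call begins (left out, the last holds). The fingers move at their own pace and stop on an object; "grip_force" is the grip in N (left out, the last holds). Time passes only in rows, so rows that repeat a pose let the fingers close, or fill a call up. It gives the time, the measured TCP pose, the force and the opening at its end, in the units of the state.
- r.get_state(): the state, without advancing time (a new reading comes with each control period).
- imaging.snapshot(name): name is "side" or "top"; returns a dict with "image" (420x560x3 uint8, red, green, blue), "depth" (420x560 float32, m along the optical axis (not along the pixel's ray), 0 where there is no reading), "mtx" (3x3 intrinsics, pixels), "D" ([k1, k2, p1, p2, k3] as OpenCV has them; the pictures are not rectified), "rvec" (rotation vector, rad) and "tvec" (3), from world to camera coordinates, as OpenCV has them. Camera axes: x right, y down, z forward; pixel columns grow to the right and rows downward; lengths in m; the calibration is good to about 2 mm. A picture is of the moment at which its call begins.
- r.finish_job(): hands the job in, once; it reports no verdict.
Trained networks look in a picture, given as the dict that the camera call returned (one of the last four; its "shot" number tells which), for a name from the list of things; names that differ only in an ending like _2 or _b are one class to them, and where a whole thing is asked for, a point or a joint stands for the part that bears it (a point fixed in the world has none). Each returns a list of dicts, best first, with "score" (0 to 1); they miss things now and then, are a little off and sometimes report something else, mostly with a low value. They report only what shows in the picture. A call takes as long as a camera call.
- imaging.look_for(query, picture): "box" ([centre column, centre row, width, height] as shares, 0 to 1, of the picture: columns of its width, rows of its height, round what is visible of it).
- imaging.silhouettes(query, picture): "pixels" (420x560 bool, what is visible of it) and "box" ([centre column, centre row, width, height] as shares, 0 to 1, of the picture: columns of its width, rows of its height, round what is visible of it).
- imaging.pinpoint(query, picture): "point" ([column, row] as shares, 0 to 1, of the picture: columns of its width, rows of its height: a listed point, or the origin of a listed thing).
The state is a dict: "clock": time; "q": joint angles; "qd": joint speeds; "joint_torque": joint torques, N m; "tool_pos": TCP position; "eef_rot": TCP orientation; "contact_force": force on the tool from outside, world axes, zero at the start; "moment": the same for the moment, N m; "opening": opening from 0.0 (shut) to 1.0 (fully open).
Only numpy, scipy, OpenCV 4.12 (cv2) and the standard library are available. Lean on these libraries where they do the work, as an engineer would, in place of code of your own. Each camera call takes 0.05 s, during which the arm holds its last target.

## Working session

There is one attempt and no reset: what is moved stays moved. The work goes in short steps, Python scripts to look and compute and a tool call to move; the robot and the scene stay as the last step left them, time stands still between calls to the robot, and variables do not carry over. Pictures are saved under pics/ and viewed, and the job is handed in when it is done.

Besides the shell and the picture viewer there is one more tool, called after "Emit:" as a command line: name --argument value ..., lists and objects as JSON in quotes. send_rows: Moves the arm, as the interface text tells. Its arguments: {"type":"object","properties":{"moves":{"type":"array"},"claw":{"type":"number"},"grip_force":{"type":"number"}},"required":["moves"]}

```bash
ls; mkdir -p pics
cat > h.py <<'E'
import numpy as np,cv2
from plant import r,imaging
def save(s,n,scale=1.4):
    im=cv2.cvtColor(s["image"],cv2.COLOR_RGB2BGR); cv2.imwrite("pics/"+n,cv2.resize(im,None,fx=scale,fy=scale,interpolation=cv2.INTER_CUBIC))
def ray(s,p):
    R=cv2.Rodrigues(np.array(s["rvec"],float))[0];t=np.array(s["tvec"],float).ravel()
    u=cv2.undistortPoints(np.array([[p]],float),np.array(s["mtx"],float),np.array(s["D"],float))[0,0]
    return R,t,np.array([u[0],u[1],1.])
def atz(s,p,z):
    R,t,d=ray(s,p); o=-R.T@t; w=R.T@d; return o+w*(z-o[2])/w[2]
def bydepth(s,p):
    R,t,d=ray(s,p); D=s["depth"][int(round(p[1])),int(round(p[0]))]
    return R.T@(d*D-t)
def proj(s,P):
    return cv2.projectPoints(np.array(P,float).reshape(-1,3),np.array(s["rvec"],float),np.array(s["tvec"],float),np.array(s["mtx"],float),np.array(s["D"],float))[0].reshape(-1,2)
E
python3 - <<'E'
from h import *
np.set_printoptions(precision=4,suppress=True)
H={'big_face':.104,'small_face':.104,'block_face':.104,'confirm_top':.105,'mushroom_top':.129,'conveyor':0,'operator_box':0,'pallet':.11,'workpiece':.122,'canister':0}
print(r.get_state()); print(r.tips_ahead)
for n in("top","side"):
    s=imaging.snapshot(n); save(s,n+"0.png")
    for k,z in H.items():
        for d in imaging.pinpoint(k,s)[:2]:
            p=np.array(d["point"])*[560,420]
            print(n,k,round(d["score"],2),p.round(1),atz(s,p,z), bydepth(s,np.clip(p,0,[559,419])))
E
```

```text
pics
{'clock': 0.0, 'q': array([ 1.1868,  0.69  , -0.1945,  1.5663,  0.1573,  0.9025, -0.2151]), 'qd': array([-0.    , -0.0007, -0.0017, -0.0008, -0.0005,  0.0001,  0.0016]), 'joint_torque': array([  0.0004, -52.7572,  -1.2666, -15.3428,  -0.0526,   0.0066,
         0.0002]), 'tool_pos': array([ 0.2533, -0.5707,  0.2629]), 'eef_rot': array([ 0.9783,  0.2074, -0.0003, -0.0009]), 'contact_force': array([ 0.2518, -1.179 ,  0.1741]), 'moment': array([-0.0487, -0.0378,  0.0338]), 'opening': 0.9964977678997031}
0.025
top big_face 0.77 [197.5 205.7] [0.6015 0.1291 0.104 ] [0.6016 0.1293 0.1029]
top small_face 0.96 [253.1 204.7] [ 0.6074 -0.0004  0.104 ] [ 0.6069 -0.0007  0.1087]
top block_face 0.84 [307.2 203. ] [ 0.6148 -0.1255  0.104 ] [ 0.6144 -0.1253  0.1073]
top confirm_top 0.47 [242.2 266.2] [0.465 0.02  0.105] [0.4649 0.0203 0.1019]
top confirm_top 0.18 [250.4 202.8] [0.6115 0.006  0.105 ] [0.6117 0.0062 0.1028]
top mushroom_top 0.59 [196.3 262.7] [0.4698 0.1222 0.129 ] [0.4698 0.1224 0.1281]
top conveyor 0.28 [201.1 200.9] [0.6242 0.1388 0.    ] [0.6127 0.1206 0.1075]
top conveyor 0
[... 966 characters left out ...]
2 0.1297 0.1295]
side mushroom_top 0.45 [313.3 272. ] [ 0.614  -0.3027  0.129 ] [ 0.617  -0.2981  0.1232]
side conveyor 0.89 [252.5 244.6] [ 0.5997 -0.0757  0.    ] [ 0.56   -0.1826  0.1051]
side conveyor 0.74 [322.5 261.3] [ 0.7125 -0.1804  0.    ] [ 0.6336 -0.2956  0.1377]
side operator_box 0.85 [176.8 220.3] [0.4696 0.0718 0.    ] [ 0.4588 -0.0184  0.071 ]
side pallet 0.76 [315.3 270.5] [ 0.6283 -0.2858  0.11  ] [ 0.6214 -0.2964  0.1231]
side workpiece 0.63 [324.5 260.2] [ 0.6468 -0.2816  0.122 ] [ 0.6361 -0.297   0.1405]
side canister 0.59 [241.9 378.4] [ 0.4716 -0.3518  0.    ] [ 0.4671 -0.3674  0.0289]
side canister 0.57 [255.  242.4] [ 0.6073 -0.0713  0.    ] [ 0.583  -0.1352  0.0624]
```

View pics/top0.png

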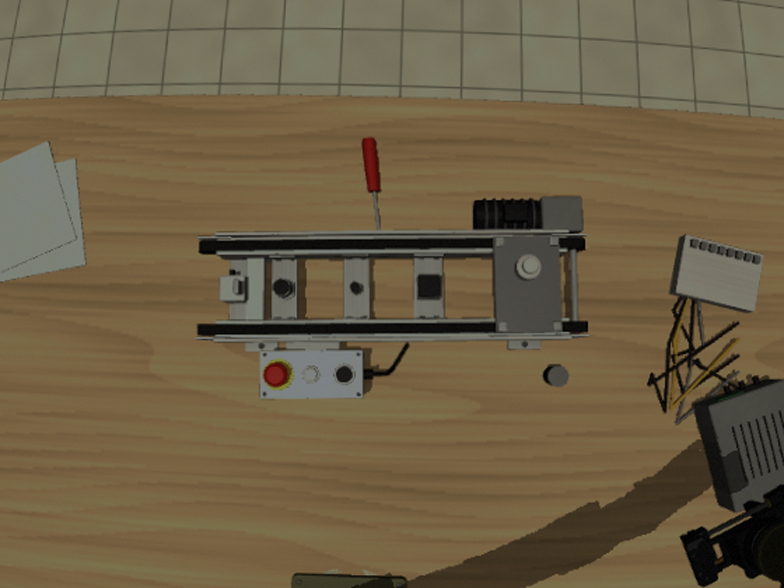

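View pics/side0.png

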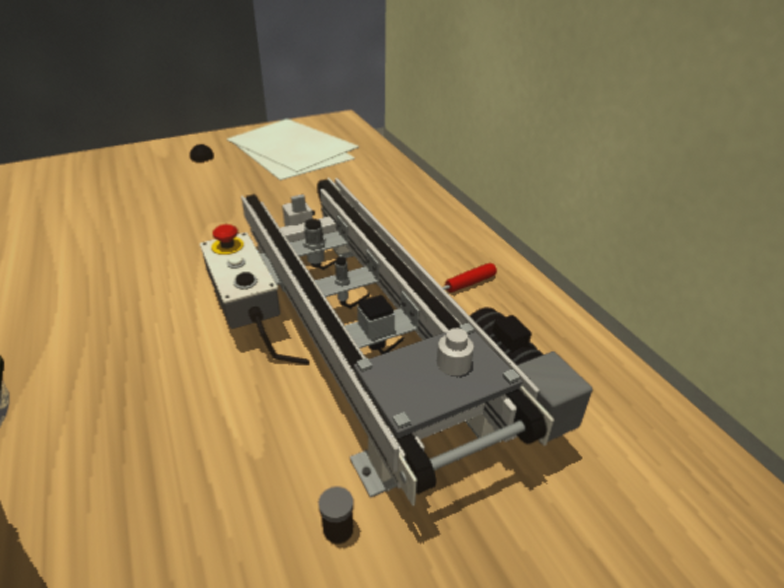

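Run:
```python
from h import *
np.set_printoptions(precision=4,suppress=True)
s=imaging.snapshot("top")
im=cv2.cvtColor(s["image"],cv2.COLOR_RGB2BGR)[170:300,160:340]
cv2.imwrite("pics/topcrop.png",cv2.resize(im,None,fx=4.4,fy=4.4,interpolation=cv2.INTER_CUBIC))
q=imaging.snapshot("side")
im=cv2.cvtColor(q["image"],cv2.COLOR_RGB2BGR)[135:255,130:310]
cv2.imwrite("pics/sidecrop.png",cv2.resize(im,None,fx=4.4,fy=4.4,interpolation=cv2.INTER_CUBIC))
for n,S in(("top",s),("side",q)):
  for k,z in(("big_face",.104),("small_face",.104),("block_face",.104),("confirm_top",.105),("mushroom_top",.129)):
    for d in imaging.silhouettes(k,S)[:2]:
        ys,xs=np.nonzero(d["pixels"]); 
        if len(xs): print(n,k,round(d["score"],2),len(xs),xs.min(),xs.max(),ys.min(),ys.max(),atz(S,(xs.mean(),ys.mean()),z))
```

```text
top big_face 0.56 841 193 212 182 228 [0.6043 0.1169 0.104 ]
top small_face 0.77 836 245 263 182 227 [ 0.6075 -0.0026  0.104 ]
top block_face 0.66 952 295 316 181 227 [ 0.612  -0.1224  0.104 ]
top block_face 0.45 3001 351 401 168 237 [ 0.6174 -0.287   0.104 ]
top confirm_top 0.46 97 240 250 262 272 [0.4637 0.0136 0.105 ]
top mushroom_top 0.51 227 189 204 259 276 [0.4588 0.1216 0.129 ]
side big_face 0.56 753 208 248 155 191 [0.6001 0.0635 0.104 ]
side small_face 0.94 874 225 271 179 219 [ 0.6061 -0.0515  0.104 ]
side small_face 0.64 4850 253 372 231 312 [ 0.6183 -0.2821  0.104 ]
side block_face 0.74 1455 246 298 209 252 [ 0.6091 -0.1615  0.104 ]
side block_face 0.74 717 312 337 234 268 [ 0.6674 -0.2478  0.104 ]
side confirm_top 0.63 4847 253 372 231 312 [ 0.6174 -0.2827  0.105 ]
side confirm_top 0.59 122 168 181 194 203 [0.4647 0.0097 0.105 ]
side mushroom_top 0.48 165 152 168 160 172 [0.4603 0.1073 0.129 ]
side mushroom_top 0.44 1476 245 298 208 251 [ 0.598 -0.185  0.129]
```

View pics/topcrop.png

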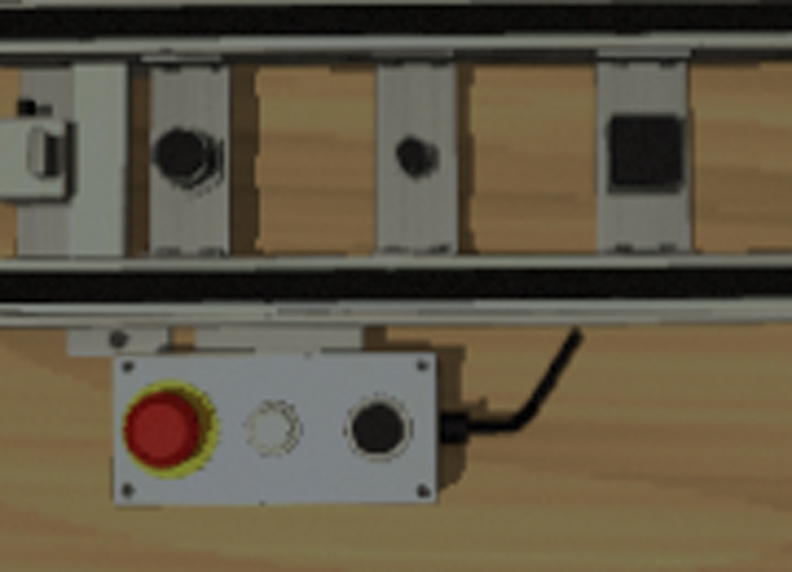

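View pics/sidecrop.png

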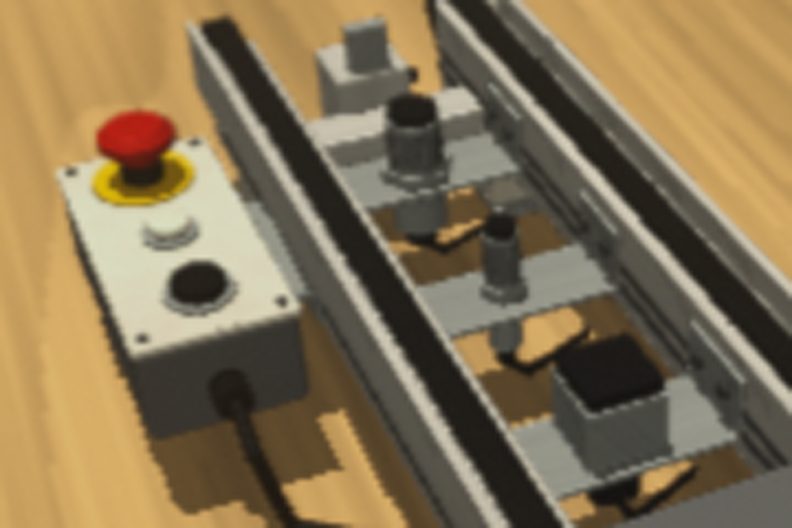

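The top crop shows, from left to right along the conveyor, the large round sensor at about (201, 205), the small one at (254, 205) and the block at (306, 204). The flat black button is at (245.5, 267) and the red mushroom at (196, 267). The networks disagree by several mm, so I'll refine the centres from the dark faces.

Run:
```python
from h import *
np.set_printoptions(precision=4,suppress=True)
s=imaging.snapshot("top");q=imaging.snapshot("side")
def cc(S,c,z,th,ra=10):
    g=S["image"].astype(float).max(2); x0,y0=int(c[0])-ra,int(c[1])-ra
    m=(g[y0:y0+2*ra+1,x0:x0+2*ra+1]<th).astype(np.uint8)
    n,l,st,ce=cv2.connectedComponentsWithStats(m,connectivity=4)
    k=l[ra,ra]; p=ce[k]+[x0,y0]; return p,st[k],atz(S,p,z)
for th in(45,55,65):
  for n,c,z in(("big",(201,205),.104),("small",(254,205),.104),("block",(306,204),.104),("conf",(245,267),.105)):
    print("top",th,n,*cc(s,c,z,th))
for th in(50,65):
  for n,c,z in(("big",(223.5,160),.104),("small",(243,186),.104),("block",(268,220),.104),("conf",(174.5,199.5),.105)):
    print("side",th,n,*cc(q,c,z,th))
g=s["image"].astype(int)
m=((g[...,0]>2*g[...,1])&(g[...,0]>80)); m[:, :185]=0;m[:,212:]=0;m[:250]=0;m[285:]=0
ys,xs=np.nonzero(m); print("mush",xs.mean(),ys.mean(),atz(s,(xs.mean(),ys.mean()),.127))
# conveyor edges direction: box corners of operator box (crop coords)
for p in((114,352),(437,352),(437,505),(114,505)):
    print(atz(s,((p[0]+.5)/4.4-.5+160,(p[1]+.5)/4.4-.5+170),.095))
# height map over region
R=cv2.Rodrigues(np.array(s["rvec"],float))[0]; print("cam",-R.T@np.array(s["tvec"]).ravel())
```

```text
top 45 big [201.5172 204.931 ] [  4   4  14  13 116] [0.6036 0.1198 0.104 ]
top 45 small [253.6596 205.3617] [ 6  7  8  8 47] [ 0.6059 -0.0017  0.104 ]
top 45 block [306.2895 204.1353] [  2   2  17  17 266] [ 0.612  -0.1234  0.104 ]
top 45 conf [245.1684 267.0947] [ 5  5 11 11 95] [0.4631 0.0132 0.105 ]
top 55 big [202.44 205.3 ] [  4   4  16  14 150] [0.6028 0.1176 0.104 ]
top 55 small [253.9091 205.2364] [ 6  6  9  9 55] [ 0.6062 -0.0023  0.104 ]
top 55 block [306.3119 204.3356] [  2   2  18  18 295] [ 0.6116 -0.1234  0.104 ]
top 55 conf [245.43 267.08] [  5   5  12  11 100] [0.4632 0.0126 0.105 ]
top 65 big [199.7156 205.5642] [  0   3  20  18 218] [0.602  0.1239 0.104 ]
top 65 small [254.1311 205.1967] [ 6  6  9  9 61] [ 0.6063 -0.0028  0.104 ]
top 65 block [306.4259 204.5268] [  2   2  18  18 317] [ 0.6111 -0.1237  0.104 ]
top 65 conf [245.4811 267.0849] [  5   5  12  11 106] [0.4632 0.0124 0.105 ]
side 50 big [223.1552 160.0862] [ 6  7 10  7 58] [0.6055 0.1176 0.104 ]
side 50 small [243.3429 186.2857] [ 7  8  7  6 35] [ 0.6103 -0.0041  0.104 ]
side 50 block [267.8192 219.155 ] [  0   1  21  18 271] [ 0.6136 -0.127   0.104 ]
side 50 conf [174.5263 199.3553] [ 5  7 12  8 76] [0.4649 0.0069 0.105 ]
side 65 big [222.9697 160.0152] [ 5  7 11  7 66] [0.6052 0.1181 0.104 ]
side 65 small [242.6286 189.8952] [  0   7  15  14 105] [ 0.6041 -0.0161  0.104 ]
side 65 block [267.8591 219.0344] [  0   1  21  18 291] [ 0.6138 -0.1267  0.104 ]
side 65 conf [174.6    199.1444] [ 5  6 12  9 90] [0.4652 0.0075 0.105 ]
mush 196.17224880382776 267.33971291866027 [0.4594 0.1225 0.127 ]
[0.4989 0.1547 0.095 ]
[ 0.5042 -0.0167  0.095 ]
[ 0.4241 -0.0191  0.095 ]
[0.4182 0.1517 0.095 ]
cam [ 0.4857 -0.0798  1.2883]
```

Measured: big_face ≈ (0.604, 0.119, 0.104), with the sensors on one line, 121 mm apart and slope -0.031, which agrees with the box edge. confirm_top ≈ (0.464, 0.011, 0.105). The next move closes the gripper and travels high.

Emit:
send_rows --moves '[0.03, -0.0244, 0, 0, 0, 0, 0.06, -0.0488, 0, 0, 0, 0, 0.09, -0.0732, 0, 0, 0, 0, 0.12, -0.0976, 0, 0, 0, 0, 0.15, -0.122, 0, 0, 0, 0]' --claw 1 --grip_force 10

```text
clock: 2.22
tool_pos: [0.3418, -0.3973, 0.2639]
eef_rot: [0.978, 0.207, 0.0, 0.0]
contact_force: [0.8, -0.3, 0.2]
opening: 0.65
```

Emit:
send_rows --moves '[0.03, -0.0244, 0, 0, 0, 0, 0.06, -0.0488, 0, 0, 0, 0, 0.09, -0.0732, 0, 0, 0, 0, 0.12, -0.0976, 0, 0, 0, 0, 0.15, -0.122, 0, 0, 0, 0]'

```text
clock: 2.63
tool_pos: [0.4301, -0.2233, 0.2641]
eef_rot: [0.978, 0.207, 0.0, 0.0]
contact_force: [-0.3, -0.9, 0.7]
opening: 0.266
```

Emit:
send_rows --moves '[0.03, -0.0244, 0, 0, 0, 0, 0.06, -0.0488, 0, 0, 0, 0, 0.09, -0.0732, 0, 0, 0, 0, 0.12, -0.0976, 0, 0, 0, 0, 0.15, -0.122, 0, 0, 0, 0]'

```text
clock: 3.05
tool_pos: [0.5185, -0.0491, 0.2644]
eef_rot: [0.978, 0.207, 0.001, 0.0]
contact_force: [1.0, -1.1, -0.2]
opening: 0.005
```

```bash
cat >> h.py <<'E'
from scipy.spatial.transform import Rotation as Ro
def togo(P):
    st=r.get_state(); R=Ro.from_quat(st["eef_rot"]); 
    print("clock",st["clock"],"tcp",np.round(st["tool_pos"],4),"op",st["opening"],"F",np.round(st["contact_force"],2),"shift",np.round(R.inv().apply(np.array(P)-st["tool_pos"]),4),"down",R.apply([0,0,1]).round(4),"q",np.round(st["q"],2))
E
python3 -c "
from h import *
togo([.604,.119,.25])"
```

```text
clock 3.05 tcp [ 0.5185 -0.0491  0.2644] op 0.005134008505285543 F [ 1.03 -1.13 -0.18] shift [ 0.1462 -0.1191  0.0144] down [ 1.6e-03 -7.0e-04 -1.0e+00] q [ 0.09  0.55 -0.13  1.88  0.11  0.72 -1.26]
```

Emit:
send_rows --moves '[0.032, -0.026, 0, 0, 0, 0, 0.064, -0.052, 0.005, 0, 0, 0, 0.096, -0.078, 0.01, 0, 0, 0, 0.126, -0.102, 0.02, 0, 0, 0, 0.146, -0.119, 0.03, 0, 0, 0]'

```text
clock: 3.47
tool_pos: [0.6054, 0.1242, 0.2345]
eef_rot: [0.978, 0.209, 0.002, -0.001]
contact_force: [0.9, -0.3, 0.3]
opening: 0.004
```

```bash
python3 -c "
from h import *
togo([.604,.119,.142])
s=imaging.snapshot('side');save(s,'side1.png')
P=np.array(r.get_state()['tool_pos']);print(proj(s,[P-[0,0,.025],[.604,.119,.104]])*1.4)"
```

```text
clock 3.4667 tcp [0.6054 0.1242 0.2345] op 0.004218661568550363 F [ 0.89 -0.34  0.35] shift [-0.0038  0.0042  0.0924] down [ 0.0042  0.0026 -1.    ] q [-0.22  0.71 -0.11  1.63  0.09  0.81 -1.51]
[[305.42960773 164.22475709]
 [311.30579784 223.90777604]]
```

View pics/side1.png

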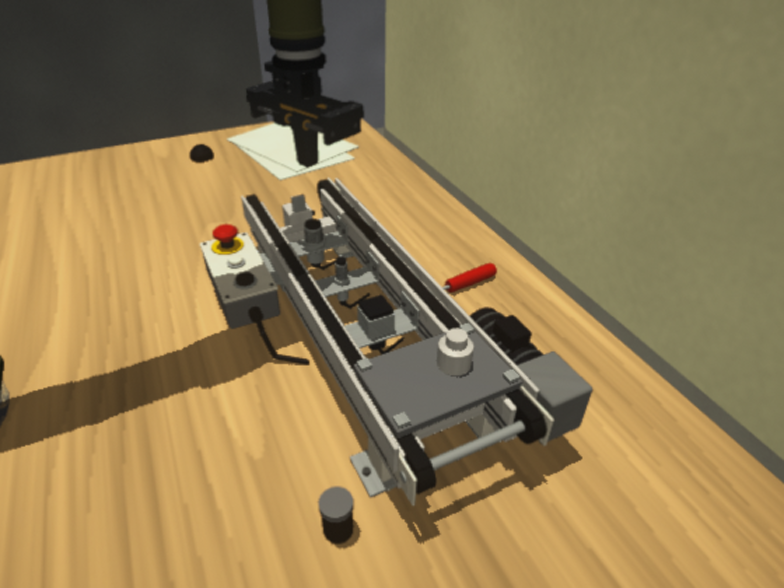

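The closed fingertips show at (306, 164), matching the projection, and stand above the large sensor's face at (312, 224). I'll descend now.

Emit:
send_rows --moves '[-0.002, 0.002, 0.02, 0, 0, 0, -0.0038, 0.0042, 0.04, 0, 0, 0, -0.0038, 0.0042, 0.055, 0, 0, 0, -0.0038, 0.0042, 0.065, 0, 0, 0, -0.0038, 0.0042, 0.07, 0, 0, 0]'

```text
clock: 3.93
tool_pos: [0.6032, 0.1242, 0.1608]
eef_rot: [0.977, 0.212, 0.001, -0.003]
contact_force: [0.1, -0.6, 0.6]
opening: 0.007
```

```bash
python3 -c "
from h import *
togo([.604,.119,.142])
s=imaging.snapshot('side');
im=cv2.cvtColor(s['image'],cv2.COLOR_RGB2BGR)[100:220,150:300]
cv2.imwrite('pics/side2.png',cv2.resize(im,None,fx=4.5,fy=4.5,interpolation=cv2.INTER_CUBIC))"
```

```text
clock 3.9333 tcp [0.6032 0.1242 0.1608] op 0.007426613014689962 F [ 0.06 -0.64  0.63] shift [-0.0015  0.0052  0.0188] down [ 4.e-04  6.e-03 -1.e+00] q [-0.22  0.81 -0.1   1.69  0.11  0.65 -1.52]
```

View pics/side2.png

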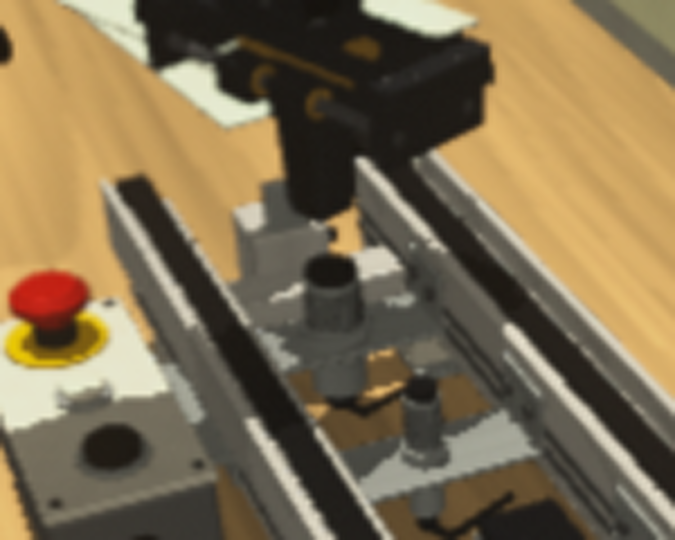

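Emit:
send_rows --moves '[-0.0015, 0.0052, 0.005, 0, 0, 0, -0.0015, 0.0052, 0.01, 0, 0, 0, -0.0015, 0.0052, 0.014, 0, 0, 0, -0.0015, 0.0052, 0.016, 0, 0, 0, -0.0015, 0.0052, 0.017, 0, 0, 0]'

```text
clock: 4.4
tool_pos: [0.604, 0.1191, 0.1436]
eef_rot: [0.977, 0.212, 0.001, -0.003]
contact_force: [-0.1, -0.4, -1.0]
opening: 0.003
```

```bash
python3 -c "
from h import *
togo([.604,.119,.142])"
```

```text
clock 4.4 tcp [0.604  0.1191 0.1436] op 0.0032104189370642465 F [-0.05 -0.42 -0.96] shift [0.     0.0001 0.0016] down [ 3.0e-04  6.2e-03 -1.0e+00] q [-0.21  0.83 -0.1   1.7   0.12  0.62 -1.52]
```

Emit:
send_rows --moves '[0, 0, 0.002, 0, 0, 0, 0, 0, 0.002, 0, 0, 0, 0, 0, 0.002, 0, 0, 0, 0, 0, 0.002, 0, 0, 0, 0, 0, 0.002, 0, 0, 0]'

```text
clock: 4.82
tool_pos: [0.6041, 0.1191, 0.1417]
eef_rot: [0.977, 0.212, 0.001, -0.003]
contact_force: [-0.5, -0.3, -0.2]
opening: 0.005
```

```bash
python3 -c "
from h import *
togo([.604,.119,.142])
s=imaging.snapshot('side')
im=cv2.cvtColor(s['image'],cv2.COLOR_RGB2BGR)[100:220,150:300]
a=cv2.resize(im,None,fx=4,fy=4,interpolation=cv2.INTER_CUBIC);cv2.imwrite('pics/side3.png',a)
s=imaging.snapshot('top')
save(s,'top3.png')"
```

```text
clock 4.8167 tcp [0.6041 0.1191 0.1417] op 0.005350128480589291 F [-0.55 -0.32 -0.18] shift [-0.0001  0.0001 -0.0003] down [ 6.0e-04  6.2e-03 -1.0e+00] q [-0.21  0.83 -0.1   1.7   0.12  0.61 -1.52]
```

View pics/side3.png

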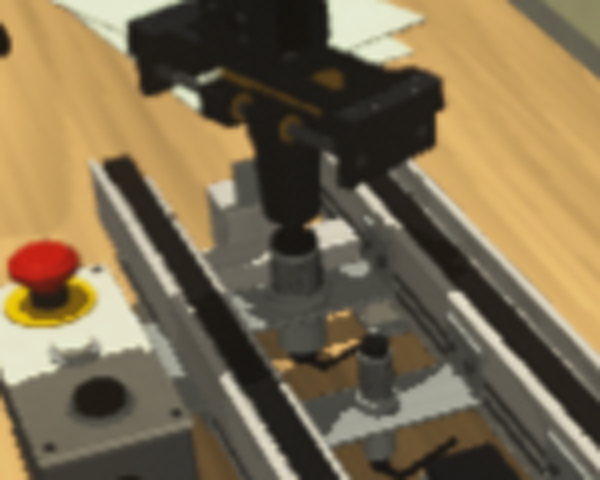

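View pics/top3.png

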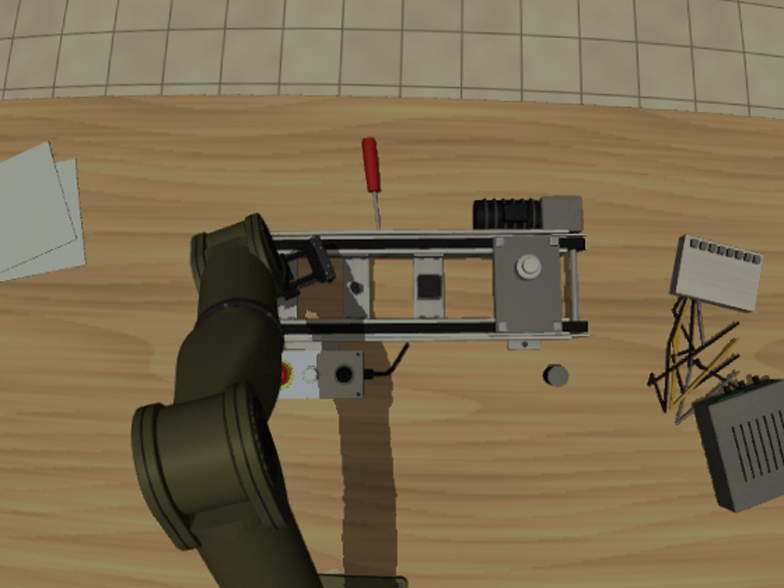

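The closed tips (about (290, 218) in the side crop) stand just above the black face at (294, 242), with a small gap and nothing touching. I'll hold here.

Emit:
send_rows --moves '[0, 0, 0, 0, 0, 0, 0, 0, 0, 0, 0, 0, 0, 0, 0, 0, 0, 0, 0, 0, 0, 0, 0, 0, 0, 0, 0, 0, 0, 0]'

```text
clock: 5.33
tool_pos: [0.6041, 0.1191, 0.1417]
eef_rot: [0.977, 0.212, 0.001, -0.003]
contact_force: [-1.0, -0.8, 0.3]
opening: 0.006
```

Emit:
send_rows --moves '[0, 0, 0, 0, 0, 0, 0, 0, 0, 0, 0, 0, 0, 0, 0, 0, 0, 0, 0, 0, 0, 0, 0, 0, 0, 0, 0, 0, 0, 0]'

```text
clock: 5.75
tool_pos: [0.604, 0.1191, 0.1417]
eef_rot: [0.977, 0.212, 0.001, -0.003]
contact_force: [-0.2, -0.1, -0.3]
opening: 0.005
```

Emit:
send_rows --moves '[0, 0, 0, 0, 0, 0, 0, 0, 0, 0, 0, 0, 0, 0, 0, 0, 0, 0, 0, 0, 0, 0, 0, 0, 0, 0, 0, 0, 0, 0]'

```text
clock: 6.17
tool_pos: [0.604, 0.1191, 0.1417]
eef_rot: [0.977, 0.212, 0.001, -0.003]
contact_force: [0.3, -0.3, 0.9]
opening: 0.005
```

Emit:
send_rows --moves '[0, 0, 0, 0, 0, 0, 0, 0, 0, 0, 0, 0, 0, 0, 0, 0, 0, 0, 0, 0, 0, 0, 0, 0, 0, 0, 0, 0, 0, 0]'

```text
clock: 6.58
tool_pos: [0.604, 0.1191, 0.1417]
eef_rot: [0.977, 0.212, 0.001, -0.003]
contact_force: [-1.3, -0.1, -0.1]
opening: 0.006
```

Emit:
send_rows --moves '[0, 0, 0, 0, 0, 0, 0, 0, 0, 0, 0, 0, 0, 0, 0, 0, 0, 0, 0, 0, 0, 0, 0, 0, 0, 0, 0, 0, 0, 0]'

```text
clock: 7.0
tool_pos: [0.604, 0.1191, 0.1417]
eef_rot: [0.977, 0.212, 0.001, -0.003]
contact_force: [0.2, 0.8, -0.3]
opening: 0.007
```

Emit:
send_rows --moves '[0, 0, 0, 0, 0, 0, 0, 0, 0, 0, 0, 0, 0, 0, 0, 0, 0, 0, 0, 0, 0, 0, 0, 0, 0, 0, 0, 0, 0, 0]'

```text
clock: 7.42
tool_pos: [0.604, 0.1191, 0.1417]
eef_rot: [0.977, 0.212, 0.001, -0.003]
contact_force: [-0.6, -0.1, 0.7]
opening: 0.003
```

Emit:
send_rows --moves '[0, 0, -0.015, 0, 0, 0, 0, 0, -0.035, 0, 0, 0, 0, 0, -0.055, 0, 0, 0, 0, 0, -0.07, 0, 0, 0, 0, 0, -0.08, 0, 0, 0]'

```text
clock: 7.83
tool_pos: [0.6046, 0.1187, 0.2235]
eef_rot: [0.977, 0.212, 0.002, -0.003]
contact_force: [-0.5, -0.3, 0.1]
opening: 0.007
```

```bash
python3 -c "
from h import *
togo([.464,.011,.2])"
```

```text
clock 7.8333 tcp [0.6046 0.1187 0.2235] op 0.006829035354577285 F [-0.51 -0.35  0.1 ] shift [-0.1727  0.04    0.0223] down [ 0.0028  0.0068 -1.    ] q [-0.2   0.72 -0.11  1.64  0.1   0.78 -1.5 ]
```

Emit:
send_rows --moves '[-0.033, 0.0076, 0, 0, 0, 0, -0.07, 0.016, 0, 0, 0, 0, -0.107, 0.0247, 0, 0, 0, 0, -0.145, 0.0335, 0, 0, 0, 0, -0.1727, 0.04, 0.0, 0, 0, 0]'

```text
clock: 8.25
tool_pos: [0.4606, 0.0087, 0.2222]
eef_rot: [0.977, 0.211, 0.001, -0.003]
contact_force: [-0.4, -0.4, -0.0]
opening: 0.01
```

```bash
python3 -c "
from h import *
togo([.464,.011,.14])"
```

```text
clock 8.25 tcp [0.4606 0.0087 0.2222] op 0.00996349152838751 F [-0.38 -0.37 -0.02] shift [ 0.0039 -0.0003  0.0822] down [-1.0e-04  5.4e-03 -1.0e+00] q [-0.03  0.55 -0.13  2.09  0.13  0.5  -1.4 ]
```

Descend to about 10 mm above the button (TCP 0.142).

Emit:
send_rows --moves '[0.0025, 0, 0.02, 0, 0, 0, 0.0039, 0, 0.04, 0, 0, 0, 0.0039, 0, 0.06, 0, 0, 0, 0.0039, 0, 0.072, 0, 0, 0, 0.0039, 0, 0.078, 0, 0, 0]'

```text
clock: 8.67
tool_pos: [0.4633, 0.0107, 0.1427]
eef_rot: [0.977, 0.211, -0.001, -0.003]
contact_force: [0.3, 0.5, 0.2]
opening: 0.005
```

```bash
python3 -c "
from h import *
togo([.464,.011,.140])
s=imaging.snapshot('side')
im=cv2.cvtColor(s['image'],cv2.COLOR_RGB2BGR)[130:250,110:260]
cv2.imwrite('pics/side4.png',cv2.resize(im,None,fx=4,fy=4,interpolation=cv2.INTER_CUBIC))"
```

```text
clock 8.6667 tcp [0.4633 0.0107 0.1427] op 0.004590591393791514 F [0.28 0.49 0.18] shift [0.0008 0.     0.0027] down [-0.0027  0.0051 -1.    ] q [-0.07  0.71 -0.08  2.15  0.16  0.29 -1.43]
```

View pics/side4.png

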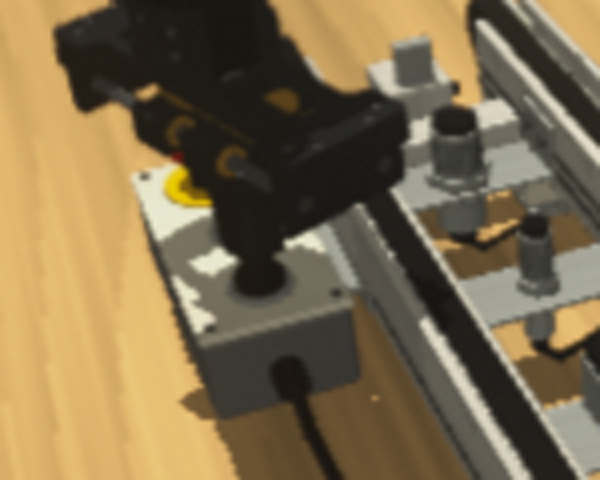

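The tips are centred over the flat button at (260, 275) in the crop, and the mushroom is clear. I'll press in steps and watch the force.

Emit:
send_rows --moves '[0, 0, 0.004, 0, 0, 0, 0, 0, 0.008, 0, 0, 0, 0, 0, 0.011, 0, 0, 0, 0, 0, 0.014, 0, 0, 0, 0, 0, 0.015, 0, 0, 0]'

```text
clock: 9.13
tool_pos: [0.4635, 0.0108, 0.1276]
eef_rot: [0.977, 0.211, -0.001, -0.003]
contact_force: [0.4, 0.6, 3.3]
opening: 0.006
```

```bash
python3 -c "
from h import *
togo([.464,.011,.125])"
```

```text
clock 9.1333 tcp [0.4635 0.0108 0.1276] op 0.0055173385439583255 F [0.44 0.61 3.31] shift [0.0005 0.0001 0.0026] down [-0.0023  0.0051 -1.    ] q [-0.08  0.74 -0.07  2.16  0.17  0.25 -1.44]
```

Emit:
send_rows --moves '[0, 0, 0.001, 0, 0, 0, 0, 0, 0.002, 0, 0, 0, 0, 0, 0.003, 0, 0, 0, 0, 0, 0.003, 0, 0, 0, 0, 0, 0.003, 0, 0, 0]'

```text
clock: 9.55
tool_pos: [0.4635, 0.0108, 0.1254]
eef_rot: [0.977, 0.211, -0.0, -0.003]
contact_force: [-1.0, 0.7, 11.7]
opening: 0.006
```

```bash
python3 -c "
from h import *
togo([.464,.011,.125])"
```

```text
clock 9.55 tcp [0.4635 0.0108 0.1254] op 0.005904412817577117 F [-0.99  0.67 11.75] shift [0.0005 0.     0.0004] down [-0.0016  0.0051 -1.    ] q [-0.08  0.74 -0.07  2.16  0.17  0.24 -1.44]
```

The force passed the 5 N full-travel value and hit the stop at tip height 0.1004, so the button is fully in. Next I retreat upward.

Emit:
send_rows --moves '[0, 0, -0.005, 0, 0, 0, 0, 0, -0.015, 0, 0, 0, 0, 0, -0.035, 0, 0, 0, 0, 0, -0.055, 0, 0, 0, 0, 0, -0.07, 0, 0, 0]'

```text
clock: 9.97
tool_pos: [0.4638, 0.0105, 0.1966]
eef_rot: [0.977, 0.211, 0.0, -0.003]
contact_force: [-0.2, -0.5, 0.6]
opening: 0.007
```

Emit:
send_rows --moves '[0, 0, -0.02, 0, 0, 0, 0, 0, -0.04, 0, 0, 0, 0, 0, -0.05, 0, 0, 0, 0, 0, -0.05, 0, 0, 0, 0, 0, -0.05, 0, 0, 0]'

```text
clock: 10.38
tool_pos: [0.464, 0.0101, 0.2468]
eef_rot: [0.977, 0.211, 0.001, -0.003]
contact_force: [-0.5, 0.0, -0.4]
opening: 0.005
```

```bash
python3 -c "
from h import *
np.set_printoptions(precision=4,suppress=True)
togo([.464,.011,.125])
s=imaging.snapshot('side');save(s,'side5.png')
g=s['image'].max(2)
print('button depth pt',bydepth(s,(174.5,199.3)))
for k,z in (('canister',0),('pallet',.11),('workpiece',.122)):
    for d in imaging.pinpoint(k,s)[:1]: print(k,d['score'],atz(s,np.array(d['point'])*[560,420],z))"
```

```text
clock 10.3833 tcp [0.464  0.0101 0.2468] op 0.005064042535573019 F [-0.54  0.04 -0.37] shift [ 0.0001 -0.0002  0.1218] down [ 0.0003  0.0052 -1.    ] q [-0.02  0.51 -0.14  2.06  0.12  0.58 -1.39]
button depth pt [0.4648 0.0064 0.1055]
canister 0.81 [ 0.4712 -0.3546  0.    ]
pallet 0.67 [ 0.618  -0.2873  0.11  ]
workpiece 0.74 [ 0.6472 -0.2744  0.122 ]
```

View pics/side5.png

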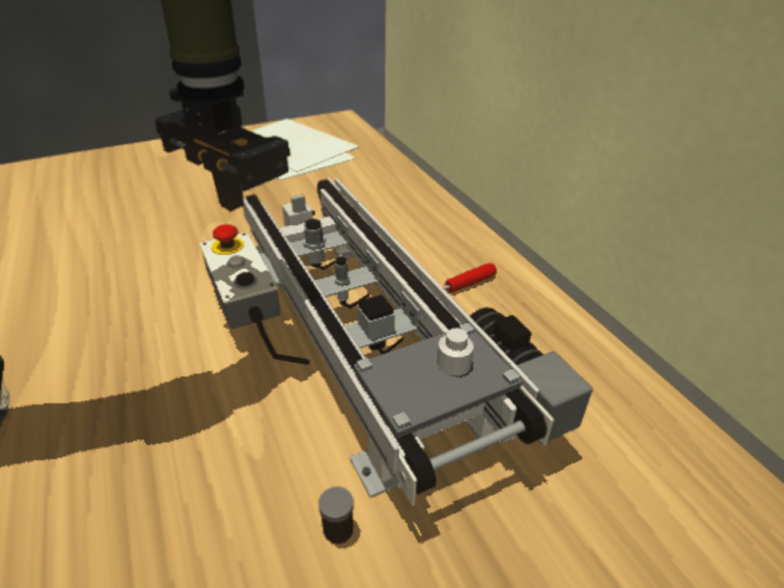

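The gripper is clear above the box at (230, 205). The flat button at (245, 279) is out again (top at 0.1055 m), and nothing loose has moved. I'll hand the job in.

```bash
python3 -c "
from h import *
print(r.finish_job())"
```

```text
the job is handed in; nothing more can be done
None
```

I checked the large sensor and pressed the flat button, then handed the job in at about 10.4 s. No verdict is reported.

- **Sensor check:** I held the closed fingertips about 13 mm above the large sensor's face for at least 2.6 s. They were within about 1 mm of the measured centre at (0.604, 0.119), and I saw no contact force above the roughly 1 N sensor noise.
- **Button press:** I pushed the flat button until it hit its stop. The wrist force read 11.7 N, above the 5 N for full travel, with the tips at 0.1004 m. I then lifted clear.
- **Last checks:**
  - The button's top was back at about 0.1055 m, so it is out again.
  - In the last side picture the mushroom was out and the screwdriver lay where it was.
  - The networks placed the canister, pallet and workpiece close to where they started. The pallet read about 10 mm off in x against the first side picture. It matched the first top picture within 4 mm and looked unmoved, so I took this as network scatter.
- **Disagreements in measuring:** The networks' points for the sensors and buttons scattered by up to about 10 mm between pictures. I used the centres of the dark faces instead. These fitted the given 120 mm spacing and lay parallel to the box edge.

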